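# Fold the hob cover back off its burner

### The arm

A 6-joint arm with a two-finger parallel gripper is mounted at the origin on the work surface. World frame = base frame: x ahead of the robot, y to its left, z up, the work surface at z = 0. Lengths are in m, angles in rad, forces in N, time in s.
With the tool pointing down it reaches from about 0.35 to 0.925 m from the base axis. Payload 6.4 kg.
Tool frame: the origin (TCP) lies at the very end of the fingers, on their centre line; the grasp point (between the pads) lies 19 mm behind it; z points along the fingers, y is the line along which they close (so a half turn about z gives the same grasp; the last joint's range is limited). The gripper opens to 94 mm and grips with 3 to 60 N. Pads are 16 mm wide; open, the fingers measure 119 mm over their backs; the gripper's body (75 mm by 177 mm) begins 78 mm behind the grasp point.
Start: joints at [-1.294, 0.245, 1.558, -0, 1.339, -0.174], TCP at [0.283, -0.585, 0.205] pointing down, gripper open.
Joint ranges: [-3.13, 3.13], [-1.02, 2.26], [0.13, 2.54], [-0.95, 4.09], [0.21, 2.88], [-2.74, 2.74]. Speed limits (rad/s): [2.57, 2.57, 3.14, 3.14, 3.14, 3.14].

### API

Orientations are given as a rotation vector (axis times angle).
In Python, from plant import * gives the robot as it stands.
- The arm moves only by the shell command python3 -m crank 'ROWS' [FORCE]. ROWS is JSON, a list of rows, each an object with "rot": the turn, a rotation vector about the tool's x, y, z each as a share of 360 degrees, from -1 to 1, a list of three; "xyz": the shift along the tool's x, y, z each as a share of 15 cm, from -1 to 1, a list of three; "claw": the opening, from 0 (shut) to 1 (fully open). In form: [{"rot": [wx, wy, wz], "xyz": [tx, ty, tz], "claw": claw}, ...]. A call has 1 to 8 rows; each row shifts and turns the commanded pose from where the row before left it, along the tool's axes as they then stand; what a row does not reach is not made up. A row lasts 1/8 s, in which the tool goes at most 62.5 mm and 10.7 degrees, less where a joint would pass 70% of its speed; a pose out of reach is approached as far as the arm can. A call with a number of a shift or a turn outside -1 to 1 is refused whole. A call with a gripper value outside its range is refused whole. The fingers move at their own pace and stop on an object; FORCE is the grip in N (left out, the last holds). Time passes only in rows, so rows that do not move let the fingers close. It gives the time, the measured TCP pose, the force, the opening and the grip force at its end, in the units of the state.
- state(): the state, without advancing time (a new reading comes with each control period).
- grab_frame(name): name is "scene" or "top" or "wrist"; returns the picture (420x560x3 uint8, red, green, blue); there is no depth.
- camera_info(name): a dict with "K" (3x3 intrinsics, pixels), "R" (3x3) and "t" (3): a world point X has camera coordinates R X + t; the wrist camera has in their place "mount" (4x4, takes a point from camera to tool coordinates, whose origin is the TCP and whose axes are the flange's). Camera axes: x right, y down, z forward; pixel columns grow to the right and rows downward; lengths in m; the calibration is good to about 2 mm. A picture is of the moment at which its call begins: read the wrist's pose just before it. camera_info takes no time and is no camera call.
- hand_in(): hands the job in; it is judged then, once.
The state is a dict: "time": time; "qpos": joint angles; "joint_velocities": joint speeds; "joint_efforts": joint torques, N m; "tool_pos": TCP position; "tcp_rot": TCP orientation; "contact_force": force on the tool from outside, world axes, zero at the start; "moment": the same for the moment, N m; "gripper_width": finger opening in m; "gripper_force": force on a finger pad.
Only numpy, scipy, OpenCV 4.12 (cv2) and the standard library are available. Lean on these libraries where they do the work, as an engineer would, in place of code of your own. Each camera call takes 0.05 s, during which the arm holds its last target. There are 200 camera calls.

### The job

The burner under the lipped half of the cooker's folding steel cover is wanted. Using only the fingers, push that leaf up from under its lip, swing it over the spine and press it gently down, without letting it slam, until it lies fully flat on the fixed half. Do not pinch or force it, and leave everything else on the worktop standing where it is.

Things in the scene. Friction and masses are not known exactly. Their poses are not given: they have to be found in the camera images.
- cover_hinge (a joint): Angle of the lipped leaf about the spine: 0 = flat over its own burner, 1.57 = upright, 3.14 = folded over, flat on the fixed half (both ends are stops, the second on rubber). Starts at 0 to 0.3. Stiff friction hinge (0.85 N m): the leaf stays at any angle and never falls by itself. Raising it from flat takes about 6 N at the lip; the last of the way down it must be pressed, a few N.
- flap: The lipped leaf: brushed-steel panel, 250 mm along the spine, reaching 212 mm from it, about 0.5 kg. 5 mm sheet, edges turned down 10 mm. Origin on the hinge axis, mid-spine; x along the spine, -y towards the lip, z out of its top face (up at joint 0). Top of sheet and lip at z = -3 mm, underside of sheet at -8 mm, turned-down rim to -13 mm. At joint 3.14 its underside looks up.
- lip_edge (a point): Middle of the outer edge of the leaf's finger lip, half-way through its thickness, 237 mm from the hinge axis; moves and turns with the leaf, axes as flap. The lip is a flat tongue, 120 mm along the spine, sticking out 25 mm from the middle of the leaf's outer edge; underside at z = -8 mm, its rolled edge (8 mm thick) at -9.5 mm in flap's frame.
- spine (a point): Middle of the hinge axis between the two halves of the cover, fixed to the cooker, 110 mm above the worktop. x level along the spine, +y level towards the fixed half, to which the leaf is to be folded, z up. The fixed half: same panel, no lip, top face 3 mm below this point, with four rubber buffers 6 mm high.
- cooker: White two-burner table-top cooker, fixed to the worktop; origin under its middle, axes as spine. Body 270 mm (x) by 440 mm (y) by 60 mm high, knobs on the +x side; the cover rests 97 mm up on the pan supports. With the leaf at joint 0 the lip overhangs the body's side by 17 mm, with 100 mm of free air between the lip and the worktop.
- bowl: Bystander: small open steel bowl, 116 mm across, 45 mm high, on the worktop beside the cooker below the fixed half's outer edge; origin under its centre.
- turner: Bystander: black nylon turner, 335 mm long, 73 mm wide at the slotted blade, 18 mm high at the handle, lying flat on the worktop beside the cooker, parallel to the spine, below and outside the lipped leaf's outer edge; origin under the middle of its length, x along it towards the blade.
- mug: Bystander: white mug, 80 mm across, 92 mm high; origin under its centre.
- oil: Bystander: amber glass oil bottle, 60 mm across, 200 mm high; origin under its centre.
- mill: Bystander: dark wooden pepper mill, 52 mm across, 122 mm high; origin under its centre.
- spoon_rest: Bystander: white ceramic spoon rest, a shallow dish 104 mm across with a flat handle sticking out 60 mm, 16 mm high; origin underneath, near the dish.

How it is judged:
On the way:
1. the leaf has been swung up past upright (value of joint cover_hinge above 1.7 rad), for 0.1 s.
At the end, for the whole second after the job is handed in: The lipped leaf lies flat on the fixed half of the cover (hinge at 3.08 rad or more, i.e. its edge within about 15 mm of fully down) and is at rest; the other things on the worktop are within 25 mm of where they were (value of joint cover_hinge above 3.08 rad and velocity of joint cover_hinge between -0.05 and 0.05 rad/s and distance of each of bowl, turner, mug, oil, mill, spoon_rest from where it was at the start of the episode below 0.025 m); the robot touches nothing.
It fails at once if the leaf slams down (faster than 1.5 rad/s over the last of its way) (value of joint cover_hinge above 2.7 rad and velocity of joint cover_hinge above 1.5 rad/s).
It fails at once if the leaf is pinched or forced on its way (over 30 N between fingers and leaf before it is nearly down) (value of joint cover_hinge below 2.9 rad and contact force between the fingers and flap above 30 N).
It fails at once if the leaf is pressed down roughly (over 60 N) (contact force between the fingers and flap above 60 N).
It fails at once if the leaf is pushed with the arm or the gripper's body instead of the fingers (over 5 N) (contact force between the arm and flap above 5 N).
It fails at once if something else on the worktop is lifted, shoved (over 25 mm) or tipped (over 0.35 rad) (distance of any of bowl, turner, mug, oil, mill, spoon_rest from where it was at the start of the episode above 0.025 m or angle between any of bowl, turner, mug, oil, mill, spoon_rest's own z axis and vertical above 0.35 rad).
It also fails if it takes over 56 s, if anything falls off the work surface, if the arm or the gripper's body presses on something with over 40 N, if the wrist force passes 120 N, or if a joint passes its speed limit or range.

## Working session

There is one attempt and no reset: what is moved stays moved. The work goes in short steps, Python scripts to look and compute and a shell command to move; the robot and the scene stay as the last step left them, time stands still between calls to the robot, and variables do not carry over. Pictures are saved under pics/ and viewed, at most 10 in all, crops included, and the job is handed in when it is done.

```bash
mkdir -p pics; ls
python3 - <<'E'
from plant import *
import cv2, numpy as np
print(state())
for n in("scene","top"):
    cv2.imwrite(f"pics/{n}0.png",grab_frame(n)[:,:,::-1]); c=camera_info(n); print(n,{k:np.round(v,4).tolist() if not isinstance(v,str) else v for k,v in c.items()})
print(camera_info("wrist"))
E
```

```text
pics
{'time': 0.0, 'qpos': array([-1.29411315e+00,  2.45793645e-01,  1.55898773e+00,  1.51098508e-06,
        1.33867443e+00, -1.74157595e-01]), 'joint_velocities': array([-1.38974423e-03,  5.23990851e-06,  5.85318128e-04, -3.02470938e-04,
       -9.78828795e-04,  9.10945998e-04]), 'joint_efforts': array([-8.22370512e-04, -4.15823328e+01, -3.14605916e+01,  6.84568961e-02,
        3.32609285e-02, -1.43926186e-04]), 'tool_pos': array([ 0.28302913, -0.58449415,  0.20437255]), 'tcp_rot': array([-3.06029750e+00, -7.01780187e-01,  1.47568006e-04]), 'contact_force': array([ 0.39858483, -0.58170781, -0.4113808 ]), 'moment': array([ 0.0078205 , -0.00466415, -0.03949051]), 'gripper_force': 0.0, 'gripper_width': 0.09394371439114013}
scene {'K': [[444.3697, 0.0, 277.4118], [0.0, 444.3697, 212.8742], [0.0, 0.0, 1.0]], 'R': [[-0.6725, 0.7401, -0.009], [0.5362, 0.4787, -0.6952], [-0.5101, -0.4723, -0.7188]], 't': [0.3574, -0.252, 1.5094]}
top {'K': [[400.1418, 0.0, 283.1385], [0.0, 400.1418, 213.2045], [0.0, 0.0, 1.0]], 'R': [[0.0155, -0.9997, 0.0199], [-0.9919, -0.0178, -0.1261], [0.1265, -0.0177, -0.9918]], 't': [0.0223, 0.5813, 1.1394]}
{'K': array([[293.31097452,   0.        , 274.99925327],
       [  0.        , 293.31097452, 209.73438606],
       [  0.        ,   0.        ,   1.        ]]), 'mount': array([[ 2.61203168e-05, -9.68985284e-01, -2.47118429e-01,
         7.10319803e-02],
       [ 9.99999956e-01, -4.80125720e-05,  2.93963472e-04,
        -4.57405329e-04],
       [-2.96711070e-04, -2.47118425e-01,  9.68985240e-01,
        -1.79792814e-01],
       [ 0.00000000e+00,  0.00000000e+00,  0.00000000e+00,
         1.00000000e+00]])}
```

View pics/scene0.png

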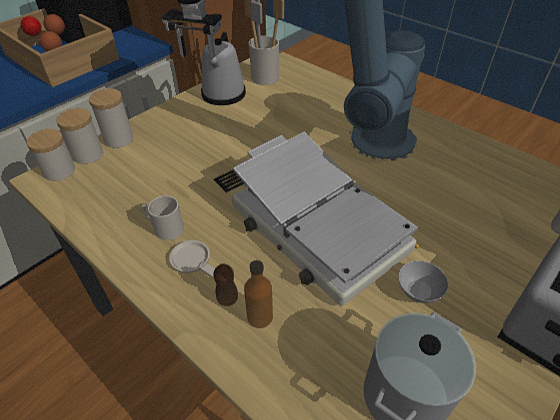

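View pics/top0.png

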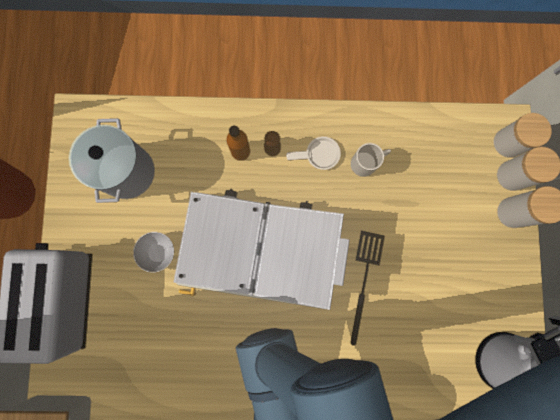

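The scene view shows the lipped leaf slightly raised, with its lip at about (268,148) on the robot's right. In the top view the fixed half spans about (176..265, 193..297), the lip is at about (341,262) and the turner at about (365,285). Next I'll enlarge both to read the corners.

Run:
```python
import cv2
a=cv2.imread("pics/top0.png")[180:320,165:395]; b=cv2.imread("pics/scene0.png")[120:300,205:435]
cv2.imwrite("pics/c1.png",cv2.resize(a,None,fx=3.4,fy=3.4,interpolation=cv2.INTER_CUBIC))
cv2.imwrite("pics/c2.png",cv2.resize(b,None,fx=3.3,fy=3.3,interpolation=cv2.INTER_CUBIC))
```

```text
(no output)
```

View pics/c1.png

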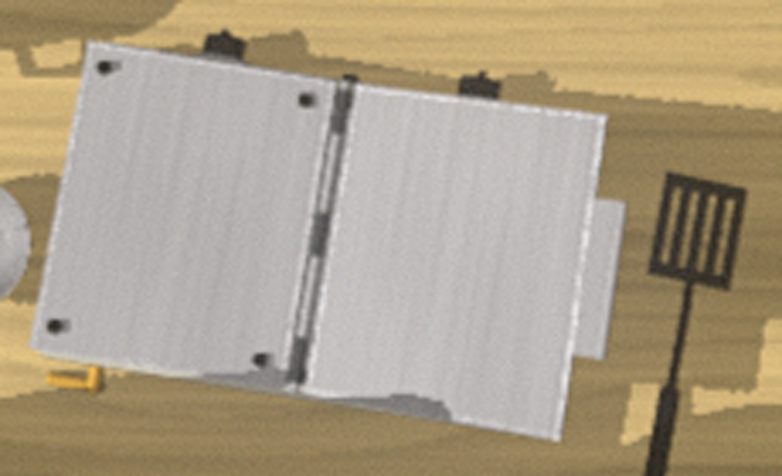

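View pics/c2.png

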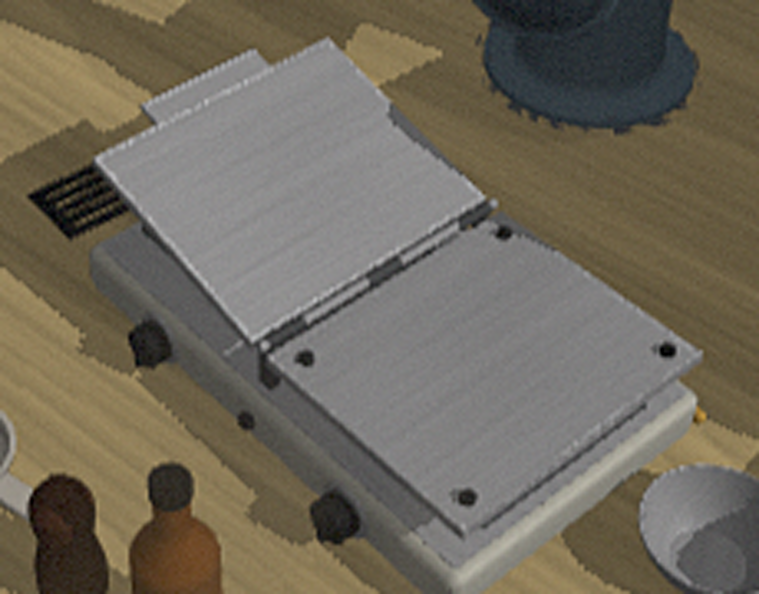

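```bash
cat > h.py <<'E'
import numpy as np
from scipy.spatial.transform import Rotation as Ro
def world(p,P):
    x,y,yaw,q=p; P=np.atleast_2d(P)
    return Ro.from_euler('z',yaw).apply(Ro.from_euler('x',-q).apply(P))+[x,y,.110]
E
python3 - <<'E'
from plant import *
from h import *
from scipy.optimize import least_squares
L=[(.125,-.212,-.003),(-.125,-.212,-.003),(.06,-.237,-.0015),(-.06,-.237,-.0015)]
F=[(.125,.212,-.003),(-.125,.212,-.003)]
ob={"top":(3.4,165,180,[(606,116),(560,440),(626,203),(605,358)],[(89,42),(34,348)]),
"scene":(3.3,205,120,[(96,160),(329,40),(142,104),(256,51)],[(463,533),(702,353)])}
def res(p,full=False):
    r=[]
    for n,(s,cx,cy,l,f) in ob.items():
        c=camera_info(n)
        X=np.vstack([world(p,L),world((*p[:3],0),F)])@c["R"].T+c["t"]
        uv=X@c["K"].T; uv=uv[:,:2]/uv[:,2:]
        r.append(uv-(np.array(l+f)/s+[cx,cy]))
    return np.vstack(r) if full else np.vstack(r).ravel()
s=least_squares(res,[.55,0,-.17,.2],loss='soft_l1'); print(s.x); print(np.round(res(s.x,True),1))
# other points: turner on z=.003
c=camera_info("top");
for nm,px,z in [("blade far L",(668,173),.003),("blade far R",(746,190),.003),("blade near L",(650,272),.003)]+[("oil",None,0)]:
    if px is None: continue
    d=c["R"].T@np.linalg.inv(c["K"])@[px[0]/3.4+165,px[1]/3.4+180,1]; o=-c["R"].T@c["t"]
    print(nm,np.round(o+d*(z-o[2])/d[2],3))
for nm,px in (("handle end",(353,343)),("bowl",(153,252)),("oilcap",(234,131))):
    z={"handle end":.015,"bowl":.045,"oilcap":.2}[nm]
    d=c["R"].T@np.linalg.inv(c["K"])@[*px,1]; o=-c["R"].T@c["t"]
    print(nm,np.round(o+d*(z-o[2])/d[2],3))
print("lip",world(s.x,[0,-.237,-.0055]))
E
```

```text
[ 0.47223055  0.09846167 -0.14734761  0.23378076]
[[-0.1  0.2]
 [-0.5  0.3]
 [-0.   0.2]
 [-0.4  0.7]
 [-0.4 -0.6]
 [-2.  -0.2]
 [-1.  -0.1]
 [-0.5 -0. ]
 [-0.7  0.4]
 [-1.1 -0.6]
 [ 0.1 -1. ]
 [ 0.1 -0.3]]
blade far L [ 0.536 -0.206  0.003]
blade far R [ 0.522 -0.275  0.003]
blade near L [ 0.448 -0.189  0.003]
handle end [ 0.21  -0.176  0.015]
bowl [0.461 0.403 0.045]
oilcap [0.772 0.165 0.2  ]
lip [[ 0.43819485 -0.13085337  0.15955234]]
```

The fit is good, to about 1 px: spine at (0.472, 0.098), yaw -0.147, hinge 0.234 rad, lip at (0.438, -0.131, 0.16). I'll push with closed fingers, starting horizontal under the lip and turning to point down as the leaf goes over.

```bash
cat >> h.py <<'E'
import json
P0=(0.472,0.0985,-0.147)
def target(q,r=.222,gap=0.0,back=0.0,beta=None,q0=.234):
    """TCP pose whose +x finger edge is at leaf radius r, 'gap' below the lip underside"""
    if beta is None: beta=max(0,q-q0)*(np.pi/2)/(np.pi-q0)
    S=Ro.from_euler('z',P0[2])
    z=np.array([0,np.cos(beta),-np.sin(beta)]); y=np.array([1.,0,0]); x=np.cross(y,z)
    R=S*Ro.from_matrix(np.c_[x,y,z])
    E=world((*P0,q),[0,-r,-.008-gap])[0]
    return E-R.apply([.008,0,back]),R
def rows(ts,claw=0,p=None,R=None):
    from plant import state
    s=state(); p=s["tool_pos"] if p is None else p; R=Ro.from_rotvec(s["tcp_rot"]) if R is None else R
    out=[]
    for tp,tR in ts:
        n=int(np.ceil(max(np.linalg.norm(tp-p)/.055,(R.inv()*tR).magnitude()/.17,1)))
        for i in range(n):
            f=1/(n-i); d=np.round(R.inv().apply((tp-p)*f)/.15,3); w=np.round((R.inv()*tR).as_rotvec()*f/(2*np.pi),3)
            out.append({"rot":w.tolist(),"xyz":d.tolist(),"claw":claw})
            p=p+R.apply(d*.15); R=R*Ro.from_rotvec(w*2*np.pi)
    for i in range(0,len(out),8): print(json.dumps(out[i:i+8]).replace(" ",""))
E
python3 - <<'E'
from h import *
tp,R=target(.234,gap=.012,back=.20)
a=np.array([.36,-.5,.24])
print(tp,R.as_rotvec())
down=target(.234,beta=np.pi/2)[1]
rows([(a,down),(a,R),(tp,R)])
E
```

```text
[ 0.41039611 -0.31755112  0.13402028] [-1.31666181 -1.13606133 -1.31666181]
[{"rot":[-0.0,-0.0,-0.026],"xyz":[0.118,-0.047,-0.039],"claw":0},{"rot":[-0.0,-0.0,-0.026],"xyz":[0.124,-0.028,-0.039],"claw":0},{"rot":[-0.0,-0.0,-0.026],"xyz":[0.127,-0.007,-0.04],"claw":0},{"rot":[-0.0,-0.0,-0.026],"xyz":[0.126,0.014,-0.039],"claw":0},{"rot":[-0.0,-0.0,-0.025],"xyz":[0.123,0.034,-0.04],"claw":0},{"rot":[-0.0,-0.0,-0.026],"xyz":[0.115,0.053,-0.039],"claw":0},{"rot":[-0.0,0.025,0.0],"xyz":[0.0,-0.0,-0.0],"claw":0},{"rot":[-0.0,0.025,0.0],"xyz":[0.0,-0.0,-0.0],"claw":0}]
[{"rot":[-0.0,0.025,-0.0],"xyz":[0.0,-0.0,0.0],"claw":0},{"rot":[-0.0,0.025,-0.0],"xyz":[0.0,-0.0,0.0],"claw":0},{"rot":[-0.0,0.025,-0.0],"xyz":[0.0,-0.0,0.0],"claw":0},{"rot":[-0.0,0.025,-0.0],"xyz":[0.0,-0.0,0.0],"claw":0},{"rot":[-0.0,0.025,-0.0],"xyz":[0.0,-0.0,0.0],"claw":0},{"rot":[-0.0,0.025,-0.0],"xyz":[0.0,-0.0,0.0],"claw":0},{"rot":[-0.0,0.025,-0.0],"xyz":[0.0,-0.0,0.0],"claw":0},{"rot":[-0.0,0.025,-0.0],"xyz":[0.0,-0.0,0.0],"claw":0}]
[{"rot":[-0.0,-0.0,-0.0],"xyz":[-0.177,0.039,0.313],"claw":0},{"rot":[-0.0,-0.0,-0.0],"xyz":[-0.177,0.039,0.313],"claw":0},{"rot":[-0.0,-0.0,-0.0],"xyz":[-0.177,0.039,0.313],"claw":0},{"rot":[-0.0,-0.0,-0.0],"xyz":[-0.177,0.038,0.313],"claw":0}]
```

```bash
python3 -m crank '[{"rot":[0,0,-0.026],"xyz":[0.118,-0.047,-0.039],"claw":0},{"rot":[0,0,-0.026],"xyz":[0.124,-0.028,-0.039],"claw":0},{"rot":[0,0,-0.026],"xyz":[0.127,-0.007,-0.04],"claw":0},{"rot":[0,0,-0.026],"xyz":[0.126,0.014,-0.039],"claw":0},{"rot":[0,0,-0.025],"xyz":[0.123,0.034,-0.04],"claw":0},{"rot":[0,0,-0.026],"xyz":[0.115,0.053,-0.039],"claw":0},{"rot":[0,0.025,0],"xyz":[0,0,0],"claw":0},{"rot":[0,0.025,0],"xyz":[0,0,0],"claw":0}]' 10
python3 -m crank '[{"rot":[0,0.025,0],"xyz":[0,0,0],"claw":0},{"rot":[0,0.025,0],"xyz":[0,0,0],"claw":0},{"rot":[0,0.025,0],"xyz":[0,0,0],"claw":0},{"rot":[0,0.025,0],"xyz":[0,0,0],"claw":0},{"rot":[0,0.025,0],"xyz":[0,0,0],"claw":0},{"rot":[0,0.025,0],"xyz":[0,0,0],"claw":0},{"rot":[0,0.025,0],"xyz":[0,0,0],"claw":0},{"rot":[0,0.025,0],"xyz":[0,0,0],"claw":0}]'
python3 - <<'E'
from h import *
from plant import *
s=state(); print(s["qpos"].round(3))
tp,R=target(.234,gap=.012,back=.20); a=np.array([.36,-.5,.24])
print(s["tool_pos"]-a, (Ro.from_rotvec(s["tcp_rot"]).inv()*R).as_rotvec())
rows([(tp,R)])
E
```

```text
time: 1.1
tool_pos: [0.3607, -0.4999, 0.2416]
tcp_rot: [-2.203, -1.906, -0.354]
contact_force: [-0.6, -0.1, -0.4]
gripper_width: 0.0176
gripper_force: 0.0
time: 2.1
tool_pos: [0.3599, -0.5008, 0.2402]
tcp_rot: [-1.312, -1.132, -1.319]
contact_force: [0.3, 0.4, 0.2]
gripper_width: 0.0003
gripper_force: 0.0
[-1.316  0.931  1.046  0.828  2.583 -0.827]
[-8.71906611e-05 -8.25359772e-04  1.95102263e-04] [-0.00062455 -0.00548782 -0.00031114]
[{"rot":[-0.0,-0.0,-0.0],"xyz":[-0.179,0.039,0.313],"claw":0},{"rot":[-0.0,-0.0,-0.0],"xyz":[-0.179,0.039,0.314],"claw":0},{"rot":[-0.0,-0.0,-0.0],"xyz":[-0.178,0.038,0.313],"claw":0},{"rot":[-0.0,-0.001,-0.0],"xyz":[-0.179,0.039,0.314],"claw":0}]
```

```bash
python3 -m crank '[{"rot":[0,0,0],"xyz":[-0.179,0.039,0.313],"claw":0},{"rot":[0,0,0],"xyz":[-0.179,0.039,0.314],"claw":0},{"rot":[0,0,0],"xyz":[-0.178,0.038,0.313],"claw":0},{"rot":[0,-0.001,0],"xyz":[-0.179,0.039,0.314],"claw":0},{"rot":[0,0,0],"xyz":[0,0,0],"claw":0}]'
python3 - <<'E'
from h import *
from plant import *
import cv2
s=state(); print(s["qpos"].round(3))
tp,R=target(.234,gap=.012,back=.20)
print(s["tool_pos"]-tp, (Ro.from_rotvec(s["tcp_rot"]).inv()*R).as_rotvec())
a=grab_frame("scene")[60:310,130:430,::-1]; b=grab_frame("wrist")[:,:,::-1]
cv2.imwrite("pics/d.png",np.hstack([cv2.resize(a,(504,420)),b[:,120:416]]))
rows([target(.234,gap=.012)]+[target(.234,gap=.002)])
E
```

```text
time: 2.72
tool_pos: [0.4104, -0.3137, 0.1316]
tcp_rot: [-1.316, -1.134, -1.311]
contact_force: [0.6, -0.8, -0.3]
gripper_width: 0.0002
gripper_force: 0.0
[-1.173  0.822  1.476  0.735  2.266 -1.042]
[ 2.95323256e-05  3.88788645e-03 -2.39674716e-03] [-0.00391229 -0.00021996 -0.00456134]
[{"rot":[-0.0,0.0,-0.0],"xyz":[0.003,-0.0,0.334],"claw":0},{"rot":[-0.0,0.0,-0.0],"xyz":[0.002,-0.0,0.334],"claw":0},{"rot":[-0.0,0.0,-0.0],"xyz":[0.003,-0.0,0.334],"claw":0},{"rot":[-0.0,0.001,-0.0],"xyz":[0.002,-0.0,0.333],"claw":0},{"rot":[-0.0,-0.0,-0.0],"xyz":[0.065,-0.0,0.016],"claw":0}]
```

View pics/d.png

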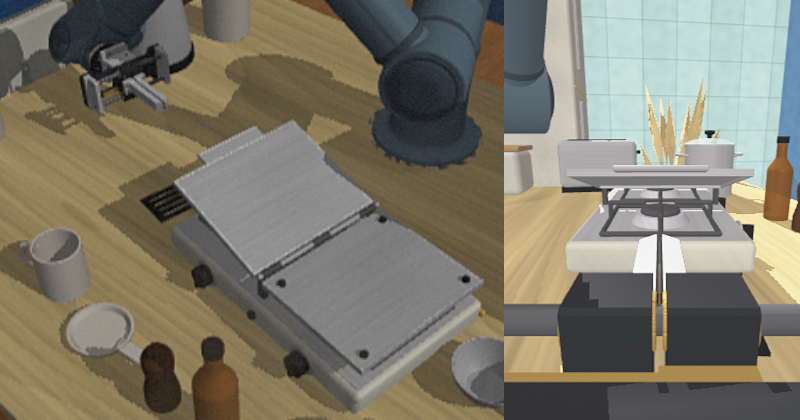

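The tool is horizontal and centred below the lip, and everything else is untouched: the wrist view has the lip at about (660,170) and the fingers at about (660,260). Now I'll advance under the lip.

```bash
python3 -m crank '[{"rot":[0,0,0],"xyz":[0.003,0,0.33],"claw":0},{"rot":[0,0,0],"xyz":[0.003,0,0.33],"claw":0},{"rot":[0,0,0],"xyz":[0.003,0,0.33],"claw":0},{"rot":[0,0.001,0],"xyz":[0.002,0,0.33],"claw":0},{"rot":[0,0,0],"xyz":[0,0,0],"claw":0}]'
python3 - <<'E'
from h import *
from plant import *
s=state(); 
tp,R=target(.234,gap=.012)
print(s["tool_pos"]-tp, (Ro.from_rotvec(s["tcp_rot"]).inv()*R).as_rotvec())
rows([target(.234,gap=.006),target(.234)]+[target(.234+.06*i) for i in range(1,7)])
E
```

```text
time: 3.45
tool_pos: [0.4393, -0.1208, 0.1345]
tcp_rot: [-1.315, -1.137, -1.315]
contact_force: [0.3, -0.7, -0.6]
gripper_width: 0.0007
gripper_force: 0.0
[-0.00036664 -0.00109813  0.00050674] [-2.78634868e-03 -5.52710390e-05  2.53751126e-06]
[{"rot":[-0.0,-0.0,0.0],"xyz":[0.036,0.001,0.017],"claw":0},{"rot":[-0.0,-0.0,0.0],"xyz":[0.038,0.0,0.009],"claw":0},{"rot":[-0.0,-0.005,0.0],"xyz":[0.087,0.0,0.019],"claw":0},{"rot":[-0.0,-0.005,0.0],"xyz":[0.086,0.001,0.02],"claw":0},{"rot":[-0.0,-0.005,0.0],"xyz":[0.085,-0.0,0.024],"claw":0},{"rot":[-0.0,-0.006,0.0],"xyz":[0.085,-0.0,0.025],"claw":0},{"rot":[-0.0,-0.005,0.0],"xyz":[0.084,-0.0,0.028],"claw":0},{"rot":[-0.0,-0.005,0.0],"xyz":[0.083,-0.0,0.03],"claw":0}]
```

```bash
python3 -m crank '[{"rot":[0,0,0],"xyz":[0.036,0,0.017],"claw":0},{"rot":[0,0,0],"xyz":[0.038,0,0.009],"claw":0},{"rot":[0,-0.005,0],"xyz":[0.087,0,0.019],"claw":0},{"rot":[0,-0.005,0],"xyz":[0.086,0,0.02],"claw":0},{"rot":[0,-0.005,0],"xyz":[0.085,0,0.024],"claw":0},{"rot":[0,-0.006,0],"xyz":[0.085,0,0.025],"claw":0},{"rot":[0,-0.005,0],"xyz":[0.084,0,0.028],"claw":0},{"rot":[0,-0.005,0],"xyz":[0.083,0,0.03],"claw":0}]'
python3 - <<'E'
from h import *
from plant import *
import cv2
s=state(); q=.594
tp,R=target(q)
print(s["tool_pos"]-tp, (Ro.from_rotvec(s["tcp_rot"]).inv()*R).as_rotvec())
cv2.imwrite("pics/e.png",np.hstack([cv2.resize(grab_frame("scene")[60:310,130:430,::-1],(504,420)),grab_frame("wrist")[:,120:416,::-1]]))
rows([target(q+.07*i) for i in range(1,9)])
E
```

```text
time: 4.45
tool_pos: [0.4441, -0.0921, 0.2192]
tcp_rot: [-1.475, -1.271, -1.205]
contact_force: [-1.7, -3.0, -5.0]
gripper_width: 0.0003
gripper_force: 2.9
[-2.60536598e-05 -2.67007701e-03 -5.93257231e-04] [ 0.00107412  0.00562584 -0.00049278]
[{"rot":[0.0,-0.005,0.0],"xyz":[0.094,-0.005,0.054],"claw":0},{"rot":[0.0,-0.006,0.0],"xyz":[0.094,0.0,0.041],"claw":0},{"rot":[0.0,-0.006,0.0],"xyz":[0.093,0.001,0.045],"claw":0},{"rot":[0.0,-0.006,0.0],"xyz":[0.091,-0.0,0.047],"claw":0},{"rot":[0.0,-0.006,0.0],"xyz":[0.09,0.0,0.05],"claw":0},{"rot":[0.0,-0.006,0.0],"xyz":[0.087,0.0,0.054],"claw":0},{"rot":[0.0,-0.006,0.0],"xyz":[0.086,0.0,0.055],"claw":0},{"rot":[0.0,-0.006,0.0],"xyz":[0.084,0.001,0.059],"claw":0}]
```

View pics/e.png

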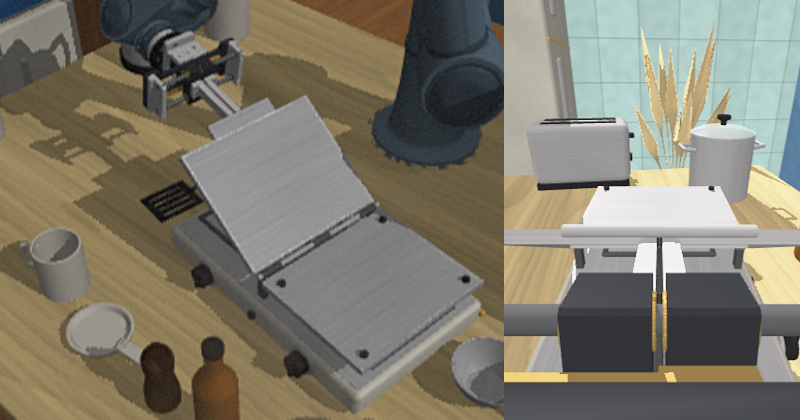

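The leaf is lifting with the fingers centred under the lip, whose edge is at about (660,230) in the wrist view. The force is about 6 N as expected, so I'll continue.

```bash
python3 -m crank '[{"rot":[0,-0.005,0],"xyz":[0.094,-0.003,0.054],"claw":0},{"rot":[0,-0.006,0],"xyz":[0.094,0,0.041],"claw":0},{"rot":[0,-0.006,0],"xyz":[0.093,0,0.045],"claw":0},{"rot":[0,-0.006,0],"xyz":[0.091,0,0.047],"claw":0},{"rot":[0,-0.006,0],"xyz":[0.09,0,0.05],"claw":0},{"rot":[0,-0.006,0],"xyz":[0.087,0,0.054],"claw":0},{"rot":[0,-0.006,0],"xyz":[0.086,0,0.055],"claw":0},{"rot":[0,-0.006,0],"xyz":[0.084,0,0.059],"claw":0}]'
python3 - <<'E'
from h import *
from plant import *
s=state(); q=.594+.56
tp,R=target(q)
print(s["qpos"].round(2),s["tool_pos"]-tp, (Ro.from_rotvec(s["tcp_rot"]).inv()*R).as_rotvec())
rows([target(q+.07*i) for i in range(1,9)])
E
```

```text
time: 5.55
tool_pos: [0.4571, -0.0016, 0.3018]
tcp_rot: [-1.696, -1.462, -1.014]
contact_force: [0.9, -4.0, -2.6]
gripper_width: 0.0004
gripper_force: 2.5
[-0.76 -0.09  2.01  0.86  1.89 -0.63] [-0.00010474 -0.0001789  -0.00092626] [ 0.00076745 -0.00429058 -0.00081655]
[{"rot":[0.0,-0.007,-0.0],"xyz":[0.088,0.0,0.06],"claw":0},{"rot":[0.0,-0.006,-0.0],"xyz":[0.08,0.0,0.063],"claw":0},{"rot":[0.0,-0.006,-0.0],"xyz":[0.078,0.0,0.067],"claw":0},{"rot":[0.0,-0.006,-0.0],"xyz":[0.076,0.0,0.068],"claw":0},{"rot":[0.0,-0.006,-0.0],"xyz":[0.074,-0.0,0.071],"claw":0},{"rot":[0.0,-0.006,-0.0],"xyz":[0.071,-0.0,0.074],"claw":0},{"rot":[0.0,-0.006,-0.0],"xyz":[0.068,-0.0,0.076],"claw":0},{"rot":[0.0,-0.006,-0.0],"xyz":[0.066,-0.0,0.077],"claw":0}]
```

```bash
python3 -m crank '[{"rot":[0,-0.007,0],"xyz":[0.088,0,0.06],"claw":0},{"rot":[0,-0.006,0],"xyz":[0.08,0,0.063],"claw":0},{"rot":[0,-0.006,0],"xyz":[0.078,0,0.067],"claw":0},{"rot":[0,-0.006,0],"xyz":[0.076,0,0.068],"claw":0},{"rot":[0,-0.006,0],"xyz":[0.074,0,0.071],"claw":0},{"rot":[0,-0.006,0],"xyz":[0.071,0,0.074],"claw":0},{"rot":[0,-0.006,0],"xyz":[0.068,0,0.076],"claw":0},{"rot":[0,-0.006,0],"xyz":[0.066,0,0.077],"claw":0}]'
python3 - <<'E'
from h import *
from plant import *
s=state(); q=.594+1.12
tp,R=target(q)
print(s["qpos"].round(2),s["tool_pos"]-tp, (Ro.from_rotvec(s["tcp_rot"]).inv()*R).as_rotvec())
rows([target(q+.07*i) for i in range(1,9)])
E
```

```text
time: 6.55
tool_pos: [0.4743, 0.1164, 0.3251]
tcp_rot: [-1.916, -1.651, -0.775]
contact_force: [-0.9, -4.6, -1.5]
gripper_width: 0.0004
gripper_force: 1.8
[-0.42 -0.28  2.    0.74  1.65 -0.3 ] [-3.46842038e-04  8.26617433e-05 -1.66047715e-04] [-0.00070157  0.00143777 -0.0010622 ]
[{"rot":[-0.0,-0.006,-0.0],"xyz":[0.064,0.002,0.079],"claw":0},{"rot":[-0.0,-0.006,-0.0],"xyz":[0.061,0.0,0.082],"claw":0},{"rot":[-0.0,-0.006,-0.0],"xyz":[0.058,0.0,0.084],"claw":0},{"rot":[-0.0,-0.006,-0.0],"xyz":[0.055,0.0,0.086],"claw":0},{"rot":[-0.0,-0.006,-0.0],"xyz":[0.053,0.0,0.087],"claw":0},{"rot":[-0.0,-0.006,-0.0],"xyz":[0.049,0.0,0.089],"claw":0},{"rot":[-0.0,-0.006,-0.0],"xyz":[0.047,0.0,0.091],"claw":0},{"rot":[-0.0,-0.006,-0.0],"xyz":[0.043,0.001,0.092],"claw":0}]
```

```bash
python3 -m crank '[{"rot":[0,-0.006,0],"xyz":[0.064,0.002,0.079],"claw":0},{"rot":[0,-0.006,0],"xyz":[0.061,0,0.082],"claw":0},{"rot":[0,-0.006,0],"xyz":[0.058,0,0.084],"claw":0},{"rot":[0,-0.006,0],"xyz":[0.055,0,0.086],"claw":0},{"rot":[0,-0.006,0],"xyz":[0.053,0,0.087],"claw":0},{"rot":[0,-0.006,0],"xyz":[0.049,0,0.089],"claw":0},{"rot":[0,-0.006,0],"xyz":[0.047,0,0.091],"claw":0},{"rot":[0,-0.006,0],"xyz":[0.043,0,0.092],"claw":0}]'
python3 - <<'E'
from h import *
from plant import *
import cv2
s=state(); q=.594+1.68
tp,R=target(q)
print(s["qpos"].round(2),s["tool_pos"]-tp, (Ro.from_rotvec(s["tcp_rot"]).inv()*R).as_rotvec())
cv2.imwrite("pics/f.png",np.hstack([cv2.resize(grab_frame("scene")[60:310,180:480,::-1],(504,420)),grab_frame("wrist")[:,120:416,::-1]]))
rows([target(q+.065*i) for i in range(1,9)])
E
```

```text
time: 7.55
tool_pos: [0.491, 0.228, 0.2815]
tcp_rot: [-2.112, -1.823, -0.504]
contact_force: [-1.1, -2.8, 1.3]
gripper_width: 0.0003
gripper_force: 1.2
[-0.02 -0.19  1.92  0.48  1.38  0.04] [-4.92707839e-05  5.82147978e-04  6.39100553e-04] [-1.47612840e-03 -5.74968966e-04 -8.99021480e-05]
[{"rot":[-0.0,-0.006,0.0],"xyz":[0.026,0.005,0.084],"claw":0},{"rot":[-0.0,-0.006,0.0],"xyz":[0.035,0.001,0.088],"claw":0},{"rot":[-0.0,-0.005,0.0],"xyz":[0.033,-0.0,0.089],"claw":0},{"rot":[-0.0,-0.006,0.0],"xyz":[0.029,0.0,0.09],"claw":0},{"rot":[-0.0,-0.005,0.0],"xyz":[0.027,0.001,0.09],"claw":0},{"rot":[-0.0,-0.006,0.0],"xyz":[0.024,-0.0,0.091],"claw":0},{"rot":[-0.0,-0.006,0.0],"xyz":[0.022,0.0,0.092],"claw":0},{"rot":[-0.0,-0.005,0.0],"xyz":[0.018,0.0,0.093],"claw":0}]
```

View pics/f.png

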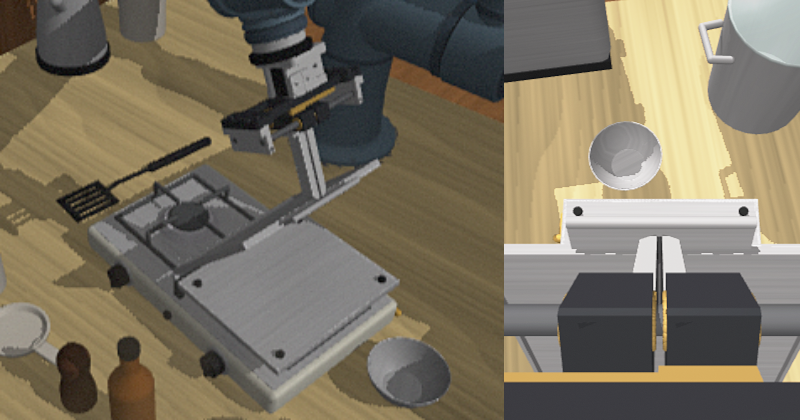

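The leaf is well past upright with the fingers on the lip's underside at about (315,190), and the bystanders are in place. I'll continue, then slow down.

```bash
python3 -m crank '[{"rot":[0,-0.006,0],"xyz":[0.026,0.003,0.084],"claw":0},{"rot":[0,-0.006,0],"xyz":[0.035,0,0.088],"claw":0},{"rot":[0,-0.005,0],"xyz":[0.033,0,0.089],"claw":0},{"rot":[0,-0.006,0],"xyz":[0.029,0,0.09],"claw":0},{"rot":[0,-0.005,0],"xyz":[0.027,0,0.09],"claw":0},{"rot":[0,-0.006,0],"xyz":[0.024,0,0.091],"claw":0},{"rot":[0,-0.006,0],"xyz":[0.022,0,0.092],"claw":0},{"rot":[0,-0.005,0],"xyz":[0.018,0,0.093],"claw":0}]'
python3 - <<'E'
from h import *
from plant import *
s=state(); q=.594+1.68+.52
tp,R=target(q)
print(s["qpos"].round(2),s["tool_pos"]-tp, (Ro.from_rotvec(s["tcp_rot"]).inv()*R).as_rotvec())
rows([target(q+.035*i) for i in range(1,9)])
E
```

```text
time: 8.65
tool_pos: [0.5014, 0.2942, 0.1916]
tcp_rot: [-2.28, -1.969, -0.215]
contact_force: [1.4, 2.1, 3.1]
gripper_width: 0.0003
gripper_force: 1.1
[0.25 0.03 1.83 0.18 1.21 0.34] [ 3.47367976e-04 -3.34295814e-04 -8.00061650e-05] [0.00068567 0.00040765 0.00092205]
[{"rot":[0.0,-0.003,0.0],"xyz":[0.011,-0.003,0.05],"claw":0},{"rot":[0.0,-0.003,0.0],"xyz":[0.009,0.0,0.05],"claw":0},{"rot":[0.0,-0.003,0.0],"xyz":[0.007,0.0,0.05],"claw":0},{"rot":[0.0,-0.003,0.0],"xyz":[0.007,0.0,0.051],"claw":0},{"rot":[0.0,-0.003,0.0],"xyz":[0.006,0.0,0.05],"claw":0},{"rot":[0.0,-0.003,0.0],"xyz":[0.005,0.0,0.051],"claw":0},{"rot":[0.0,-0.003,0.0],"xyz":[0.004,0.0,0.05],"claw":0},{"rot":[0.0,-0.003,0.0],"xyz":[0.004,0.0,0.051],"claw":0}]
```

```bash
python3 -m crank '[{"rot":[0,-0.003,0],"xyz":[0.011,-0.002,0.05],"claw":0},{"rot":[0,-0.003,0],"xyz":[0.009,0,0.05],"claw":0},{"rot":[0,-0.003,0],"xyz":[0.007,0,0.05],"claw":0},{"rot":[0,-0.003,0],"xyz":[0.007,0,0.05],"claw":0},{"rot":[0,-0.003,0],"xyz":[0.006,0,0.05],"claw":0},{"rot":[0,-0.003,0],"xyz":[0.005,0,0.05],"claw":0},{"rot":[0,-0.003,0],"xyz":[0.004,0,0.05],"claw":0},{"rot":[0,0,0],"xyz":[0,0,0],"claw":0}]'
python3 - <<'E'
from h import *
from plant import *
s=state(); q=2.794+.245
tp,R=target(q)
print(s["qpos"].round(2),s["tool_pos"]-tp, (Ro.from_rotvec(s["tcp_rot"]).inv()*R).as_rotvec())
rows([target(q+.0128*i) for i in range(1,9)])
E
```

```text
time: 9.65
tool_pos: [0.502, 0.3081, 0.1401]
tcp_rot: [-2.348, -2.029, -0.064]
contact_force: [-0.6, -0.3, -0.1]
gripper_width: 0.0004
gripper_force: 0.0
[0.33 0.15 1.79 0.05 1.17 0.46] [-0.00101515 -0.00014165 -0.00015874] [-0.00177588 -0.00051665  0.00119716]
[{"rot":[-0.0,-0.001,0.0],"xyz":[0.003,0.007,0.018],"claw":0},{"rot":[-0.0,-0.001,0.0],"xyz":[0.002,-0.0,0.018],"claw":0},{"rot":[-0.0,-0.001,0.0],"xyz":[0.001,-0.0,0.019],"claw":0},{"rot":[-0.0,-0.001,0.0],"xyz":[0.001,-0.0,0.018],"claw":0},{"rot":[-0.0,-0.002,0.0],"xyz":[0.001,-0.0,0.019],"claw":0},{"rot":[-0.0,-0.001,0.0],"xyz":[0.001,-0.0,0.018],"claw":0},{"rot":[-0.0,-0.001,0.0],"xyz":[0.001,-0.0,0.019],"claw":0},{"rot":[-0.0,-0.001,0.0],"xyz":[0.0,-0.0,0.018],"claw":0}]
```

```bash
python3 -m crank '[{"rot":[0,-0.001,0],"xyz":[0.003,0.005,0.018],"claw":0},{"rot":[0,-0.001,0],"xyz":[0.002,0,0.018],"claw":0},{"rot":[0,-0.001,0],"xyz":[0.001,0,0.018],"claw":0},{"rot":[0,-0.001,0],"xyz":[0.001,0,0.018],"claw":0}]'
python3 -m crank '[{"rot":[0,-0.002,0],"xyz":[0.001,0,0.018],"claw":0}]'
python3 -m crank '[{"rot":[0,-0.001,0],"xyz":[0.001,0,0.01],"claw":0}]'
```

```text
time: 10.15
tool_pos: [0.5036, 0.3094, 0.1303]
tcp_rot: [-2.362, -2.04, -0.037]
contact_force: [-1.0, 0.2, 1.9]
gripper_width: 0.0004
gripper_force: 0.8
time: 10.28
tool_pos: [0.5036, 0.3096, 0.1276]
tcp_rot: [-2.369, -2.045, -0.022]
contact_force: [-0.9, 0.2, 1.2]
gripper_width: 0.0006
gripper_force: 0.8
time: 10.4
tool_pos: [0.5036, 0.3097, 0.126]
tcp_rot: [-2.371, -2.049, -0.014]
contact_force: [-1.0, 0.0, 1.1]
gripper_width: 0.0006
gripper_force: 0.8
```

```bash
for i in 1; do python3 -m crank '[{"rot":[0,-0.001,0],"xyz":[0,0,0.01],"claw":0},{"rot":[0,-0.001,0],"xyz":[0,0,0.01],"claw":0}]'
python3 -m crank '[{"rot":[0,0,0],"xyz":[0,0,0.01],"claw":0},{"rot":[0,0,0],"xyz":[0,0,0.007],"claw":0}]'
python3 -m crank '[{"rot":[0,0,0],"xyz":[0,0,0.007],"claw":0}]'; done
```

```text
time: 10.65
tool_pos: [0.5037, 0.3098, 0.1232]
tcp_rot: [2.378, 2.053, -0.0]
contact_force: [-1.4, 1.7, 4.7]
gripper_width: 0.0003
gripper_force: 2.3
time: 10.9
tool_pos: [0.5039, 0.3099, 0.1228]
tcp_rot: [2.377, 2.053, -0.0]
contact_force: [-7.1, -1.8, 15.1]
gripper_width: 0.0005
gripper_force: 7.7
time: 11.02
tool_pos: [0.504, 0.31, 0.1227]
tcp_rot: [2.377, 2.054, -0.0]
contact_force: [-9.0, -2.7, 20.4]
gripper_width: 0.0004
gripper_force: 9.9
```

The leaf has reached the stop. The fingertip stays at z 0.1227, which matches the rim height of 0.123 at fully folded. Now I'll retreat and check.

```bash
python3 -m crank '[{"rot":[0,0,0],"xyz":[0,0,-0.03],"claw":0},{"rot":[0,0,0],"xyz":[0,0,-0.15],"claw":0},{"rot":[0,0,0],"xyz":[0,0,-0.35],"claw":0},{"rot":[0,0,0],"xyz":[0,0,-0.35],"claw":0},{"rot":[0,0,0],"xyz":[0,0,0],"claw":0},{"rot":[0,0,0],"xyz":[0,0,0],"claw":0}]'
python3 - <<'E'
from plant import *
import cv2
cv2.imwrite("pics/g.png",cv2.resize(grab_frame("scene")[110:360,130:480,::-1],(784,560)))
E
```

```text
time: 11.78
tool_pos: [0.5033, 0.3094, 0.2503]
tcp_rot: [-2.378, -2.053, 0.002]
contact_force: [0.5, -0.7, -0.1]
gripper_width: 0.0003
gripper_force: 0.0
```

View pics/g.png

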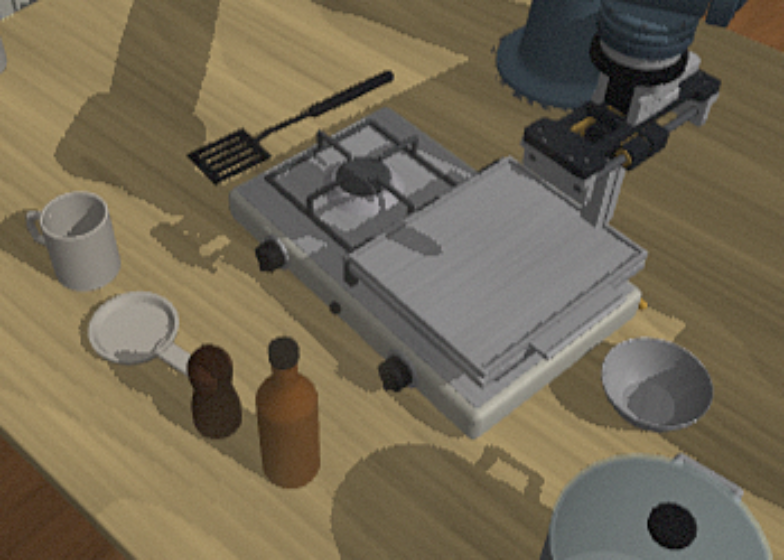

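The leaf lies flat on the fixed half, spanning about (350..645, 160..385). All the bystanders are standing where they were, and the tool is clear.

```bash
python3 -c "
from plant import *
print(hand_in())"
```

```text
the job is handed in; nothing more can be done
None
```

I swung the lipped leaf over the spine with the closed fingers, pressed it down to its stop with about 22 N, backed the tool clear and handed the job in at about 12 s of the 56 s limit. The last picture shows it flat on the fixed half with everything else in place; the hand-in gave no verdict.

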